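Set the length stop and butt the strip for a crosscut

TASK

Set up the next crosscut on the sawing board: push the blue length stop along the fence until its working face, the side towards the saw kerf, is level with the red mark on the rule, and push the long wooden strip on the board flat back against the fence and along it until its end butts against the stop, with the stop still on the mark. Nothing needs picking up, pushing with the fingers is enough: do not lift the strip, and leave the other things on the bench where they lie.

Things in the scene. Friction and masses are not known exactly. Their poses are not given: they have to be found in the camera images.
- board: Sawing board screwed to the bench: white-faced base board, 220 (x) by 520 (y) by 18 mm thick, with an aluminium fence along its far side. Origin: centre of the underside; x across the board to the fence, y along the fence (left as seen from the robot), z up. A pencil and an offcut lie on its left front part.
- fence_foot (a point): Foot of the fence's front face, on the base's top (60, 0, 18 mm from the board's origin), axes as the board's. The fence face is the plane x = 0 here; the fence is 44 mm thick, 35 mm high, from y = -250 to +255 mm, with a yellow rule on its top, 20 to 34 mm behind that face, and a 3 mm saw kerf through it at y = -60 mm.
- stop_face (a point): Centre of the working face (facing the board's -y) of the blue length stop, 18 mm out from the fence face, 20 mm above the base; axes as the board's. The stop is 34 mm long: from this face to +34 mm in y. It slides only along the fence, at about 9 N (its knob is half tight), and stays where left; this face can go from y = -30 to +218 mm of the board.
- stop_knob (a point): Top of the black star knob of the stop, 63 mm above the base: the stop's highest point, 19 mm in +y from the working face. The stop's leg in front of the fence reaches from 1 to 35 mm out from the fence face and from 3 mm above the base up to the carriage, whose top is 49 mm above the base.
- mark: Red mark stuck on the rule, on the fence top: a red line 4 mm wide across the rule, with an arrowhead behind it. Origin: middle of the line; y along the fence as the board's. The working face must come level with it in y. At the start the stop stands 40 to 155 mm to the +y side of it.
- strip_centre (a point): Loose strip of brown wood, 38 mm (its x) by 240 mm (its y) by 22 mm high, about 0.13 kg, lying on the board in front of the fence, to the right of the stop. This point is its centre, half-way up (11 mm above the base when it lies flat). Its y axis runs along its length, roughly as that of the board at the start; it slides on the base with a push of about 1 N.
- strip_end (a point): Centre of the strip's left end face (120 mm from its centre along its +y), the end that must butt against the stop; axes as those of the strip.
- pencil: Flat red carpenter's pencil, 14 x 178 x 8 mm, lying along the board's front left edge; leave it. Origin: centre of its underside, y along it.
- offcut: Offcut of the same brown wood, 38 x 55 x 22 mm, on the left front part of the board; leave it. Origin: centre of its underside.
- saw: Tenon saw with brass back and dark wooden handle, about 90 x 370 x 24 mm, lying flat on the bench beyond the board, its y along its length; leave it. Origin: underside, middle of its length.
- square: Try square: wooden stock 130 x 24 x 18 mm along its x, steel blade 40 x 170 mm along +y; on the bench at the front left; leave it. Origin: centre of the stock's underside.
- mallet: Wooden mallet lying on the left, head 75 x 130 x 60 mm, handle 280 mm along its x; leave it. Origin: underside, middle of its length.
- glue: White glue bottle with blue label, 56 mm across and 150 mm tall, standing behind the board's right part; leave it. Origin: centre of its underside.
- part_a: Finished cut part of the same brown wood, 160 x 38 x 22 mm, lying on the bench at the front right; leave it. Origin: centre of its underside.
- part_b: A second such finished part, beside the first and farther right; leave it. Origin: centre of its underside.
Not all that is in view belongs to the job. Leave any green or purple look-alike of the part that bears strip_centre alone.

How it is judged:
By the outcome, as a careful person would: the job done as asked, in the order asked, and still so for the second after the job is handed in, with the robot touching nothing.
It also fails if it takes over 67 s, if anything falls off the work surface, if the arm or the gripper's body presses on something with over 40 N, if the wrist force passes 120 N, or if a joint passes its speed limit or range.

ROBOT

A 6-joint arm with a two-finger parallel gripper is mounted at the origin on the work surface. World frame = base frame: x ahead of the robot, y to its left, z up, the work surface at z = 0. Lengths are in m, angles in rad, forces in N, time in s.
With the tool pointing down it reaches from about 0.35 to 0.975 m from the base axis. Payload 4.9 kg.
Tool frame: the origin (TCP) lies midway between the tips of the shut fingers; the grasp point (between the pads) lies 19 mm behind it; z points along the fingers, y is the line along which they close (so a half turn about z gives the same grasp; the last joint's range is limited). The gripper opens to 85 mm and grips with 20 to 120 N. Pads are 22 mm wide; open, the fingers measure 114 mm over their backs; the gripper's body (76 mm by 85 mm) begins 54 mm behind the grasp point. The pads swing forward as they close: fully open they stand 13 mm farther back than shut.
Start: joints at [1.063, 0.053, 1.613, -0, 1.476, -0.119], TCP at [0.237, 0.578, 0.231] pointing down, gripper open.
Joint ranges: [-3.01, 3.01], [-1.01, 2.22], [0.06, 2.58], [-1.02, 4.17], [0.09, 2.62], [-3.14, 3.14]. Speed limits (rad/s): [2.57, 2.57, 3.14, 3.14, 3.14, 3.14].

INTERFACE

Orientations are given as a unit quaternion [w, x, y, z].
In Python, from plant import * gives the robot as it stands.
- The arm moves only by the tool jog_arm, never from a script. Its argument "targets" is a list of rows, each a list of 3 entries, a list of its own where there are three numbers: the shift along the tool's x, y, z in units of 25 mm (1.0 is 25 mm), then the turn, a rotation vector about the tool's x, y, z in units of 8 degrees (1.0 is 8 degrees), then the opening in per cent of the stroke, from 0 (shut) to 100 (fully open). A call has 1 to 8 rows; each row is the pose to reach, as a shift and turn from the pose commanded when the call began, along the tool's axes at that moment; what a row does not reach only later rows make up. A row lasts 1/8 s, in which the tool goes at most 62.5 mm and 10.7 degrees, less where a joint would pass 70% of its speed; a pose out of reach is approached as far as the arm can. A call with a gripper value outside its range is refused whole. The fingers move at their own pace and stop on an object; the grip force is fixed at half the most. Time passes only in rows, so rows that repeat a pose let the fingers close. It gives the time, the measured TCP pose, the force, the opening and the grip force at its end, in the units of the state.
- state(): the state, without advancing time (a new reading comes with each control period).
- grab_frame(name): name is "scene" or "top" or "wrist"; returns (picture, depth): 400x640x3 uint8, red, green, blue; 400x640 float32, m along the optical axis (not along the pixel's ray), 0 where there is no reading.
- camera_params(name): a dict with "fovy" (degrees; the focal length in pixels is half the picture's height over the tangent of half this angle, whatever the lens; pixels are square), "cx", "cy" (the principal point, pixels), "rvec" (rotation vector, rad) and "tvec" (3), from world to camera coordinates, as OpenCV has them; the wrist camera has in their place "hand_eye" (4x4, takes a point from camera to tool coordinates, whose origin is the TCP and whose axes are the flange's). Camera axes: x right, y down, z forward; pixel columns grow to the right and rows downward; lengths in m; the calibration is good to about 2 mm. A picture is of the moment at which its call begins: read the wrist's pose just before it. camera_params takes no time and is no camera call.
- job_done(): hands the job in; it is judged then, once.
The state is a dict: "time": time; "joint_pos": joint angles; "joint_vel": joint speeds; "joint_efforts": joint torques, N m; "tool_pos": TCP position; "tool_rot": TCP orientation; "contact_force": force on the tool from outside, world axes, zero at the start; "ft_torque": the same for the moment, N m; "gripper_width": opening from 0.0 (shut) to 1.0 (fully open); "grasp_force": force on a finger pad.
Only numpy, scipy, OpenCV 4.12 (cv2) and the standard library are available. Lean on these libraries where they do the work, as an engineer would, in place of code of your own. Each camera call takes 0.05 s, during which the arm holds its last target. There are 200 camera calls.

## Working session

There is one attempt and no reset: what is moved stays moved. The work goes in short steps, Python scripts to look and compute and a tool call to move; the robot and the scene stay as the last step left them, time stands still between calls to the robot, and variables do not carry over. Pictures are saved under pics/ and viewed, at most 10 in all, crops included, and the job is handed in when it is done.

Besides the shell and the picture viewer there is one more tool, called by a JSON object that holds its "op" and its "data". jog_arm: Moves the arm, as the interface text tells. Its arguments: {"type":"object","properties":{"targets":{"type":"array"}},"required":["targets"]}

```bash
mkdir -p pics; ls
cat > h.py <<'E'
from plant import *
import numpy as np, cv2
def K(name):
    p=camera_params(name); f=200/np.tan(np.radians(p["fovy"])/2); return p,f
def w(name,u,v,d=None,z=None):
    p,f=K(name); R=cv2.Rodrigues(np.array(p["rvec"],float))[0]; t=np.array(p["tvec"],float).ravel()
    r=np.array([(u-p["cx"])/f,(v-p["cy"])/f,1.0]); c=-R.T@t; q=R.T@r
    s=d if d is not None else (z-c[2])/q[2]
    return c+s*q
def pix(name,X):
    p,f=K(name); R=cv2.Rodrigues(np.array(p["rvec"],float))[0]
    c=R@np.array(X)+np.array(p["tvec"]).ravel(); return c[0]/c[2]*f+p["cx"],c[1]/c[2]*f+p["cy"]
E
python3 - <<'E'
from h import *
s=state();print(s)
for n in("top","scene"):
    a,d=grab_frame(n);np.savez(n+"0.npz",a=a,d=d);cv2.imwrite(f"pics/{n}0.png",a[:,:,::-1]);print(camera_params(n))
E
```

```text
pics
{'time': 0.0, 'joint_pos': array([ 1.06301077e+00,  5.33448499e-02,  1.61426902e+00,  1.67678172e-05,
        1.47600008e+00, -1.18977993e-01]), 'joint_vel': array([-0.00165396, -0.00122291, -0.00052827, -0.0015137 , -0.00080728,
        0.00066539]), 'joint_efforts': array([-1.26541134e-03, -3.93674612e+01, -3.70178461e+01, -1.97927429e-04,
        7.06337829e-03,  1.52291909e-05]), 'tool_pos': array([0.23661129, 0.57781995, 0.23008538]), 'tool_rot': array([-3.19499132e-04,  1.93182273e-01,  9.81162366e-01, -9.58853545e-04]), 'contact_force': array([-0.01787174, -0.20934588,  0.05090148]), 'ft_torque': array([ 0.01481752, -0.02118613, -0.00782341]), 'grasp_force': 0.0, 'gripper_width': 0.9987341883160746}
{'fovy': 50.46387528868592, 'cx': 314.9838787677846, 'cy': 201.81409939787855, 'rvec': array([ 2.16248859, -2.16132539,  0.09462717]), 'tvec': array([0.00353584, 0.535593  , 1.42871445])}
{'fovy': 53.89695812284115, 'cx': 325.3635565142299, 'cy': 197.88738809465147, 'rvec': array([ 0.8288981 ,  2.62184574, -0.96629704]), 'tvec': array([ 0.45771024, -0.1702122 ,  1.36960275])}
```

View pics/top0.png

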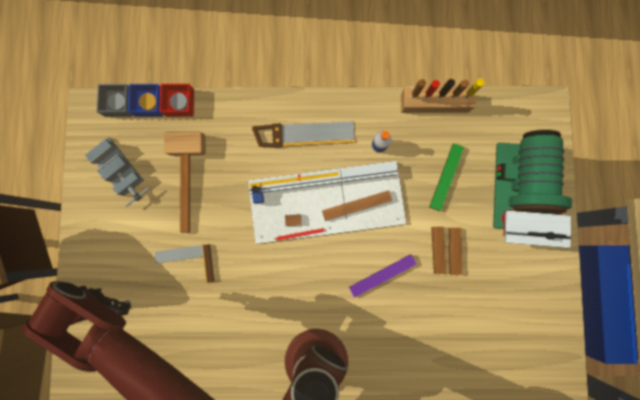

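View pics/scene0.png

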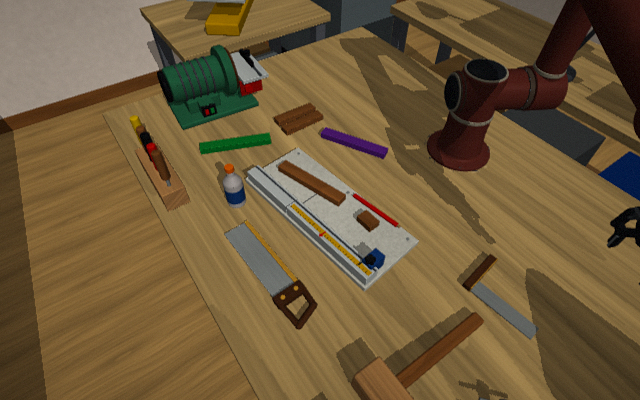

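The brown strip lies on the board at top (357,206). The look-alikes are green at (447,177) and purple at (383,275), both off the board, so brown is the one meant. The stop is at (257,195) and the red mark at about (299,178). I'll confirm these in enlarged crops.

Run:
```python
from h import *
a=np.load("top0.npz")["a"][150:250,240:420,::-1]; b=np.load("scene0.npz")["a"][140:295,235:425,::-1]
A=cv2.resize(a,None,fx=4,fy=4,interpolation=cv2.INTER_CUBIC);B=cv2.resize(b,None,fx=4,fy=4)[:, :]
B=cv2.resize(b,(720,int(155*720/190)),interpolation=cv2.INTER_CUBIC)
cv2.imwrite("pics/ct.png",A);cv2.imwrite("pics/cs.png",B);print(A.shape,B.shape)
for uv in[(249,181),(397,161),(408,224),(256,244)]:print(uv,w("top",*uv,z=.018))
print(camera_params("wrist"))
```

```text
(400, 720, 3) (587, 720, 3)
(249, 181) [0.60939849 0.23363208 0.018     ]
(397, 161) [ 0.67918116 -0.28111176  0.018     ]
(408, 224) [ 0.46012826 -0.31464505  0.018     ]
(256, 244) [0.39133828 0.20584551 0.018     ]
{'fovy': 62.206325540427024, 'cx': 314.8544969791506, 'cy': 197.70136365559648, 'hand_eye': array([[ 4.10787909e-04, -9.52180479e-01, -3.05535867e-01,
         7.70104726e-02],
       [ 9.99999111e-01,  3.44696322e-06,  1.33374002e-03,
        -2.85652416e-04],
       [-1.26890804e-03, -3.05536143e-01,  9.52179634e-01,
        -1.43344042e-01],
       [ 0.00000000e+00,  0.00000000e+00,  0.00000000e+00,
         1.00000000e+00]])}
```

View pics/ct.png

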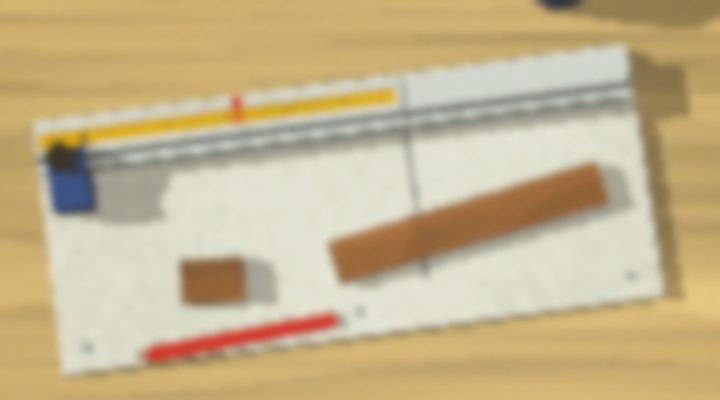

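View pics/cs.png

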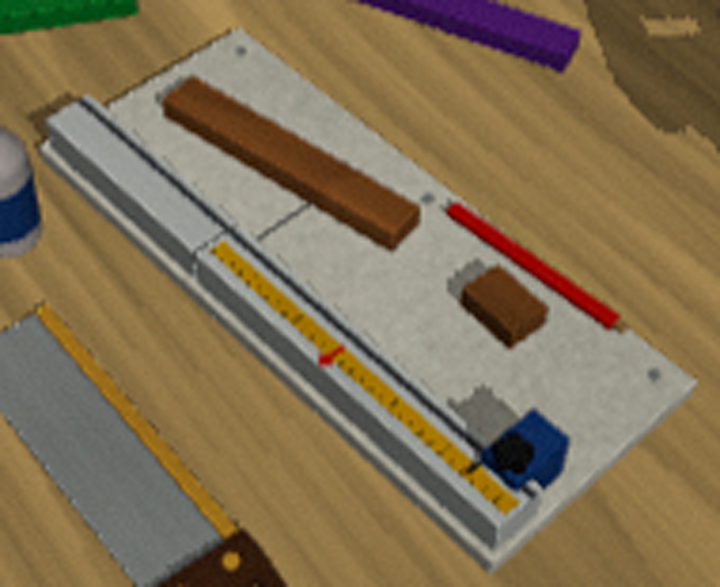

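The brown strip is confirmed: its left end is at ct (337,260) and its right end at (603,185). The stop is the blue block at ct (70,185) and the mark is at (237,108). I'll move the wrist camera over the board to take precise readings.

{"op": "jog_arm", "data": {"targets": [[[-20.3, -16.5, 0], [0, 0, -3.7], 0], [[-20.3, -16.5, 0], [0, 0, -3.7], 0], [[-20.3, -16.5, 0], [0, 0, -3.7], 0], [[-20.3, -16.5, 0], [0, 0, -3.7], 0], [[-20.3, -16.5, 0], [0, 0, -3.7], 0], [[-20.3, -16.5, 0], [0, 0, -3.7], 0], [[-20.3, -16.5, 0], [0, 0, -3.7], 0], [[-20.3, -16.5, 0], [0, 0, -3.7], 0]]}}

```text
time: 1.1
tool_pos: [0.4752, 0.1405, 0.231]
tool_rot: [0.0, -0.064, 0.998, 0.0]
contact_force: [-0.1, 0.7, 0.2]
gripper_width: 0.002
grasp_force: 0.0
```

{"op": "jog_arm", "data": {"targets": [[[-2.2, -5.8, 0], [0, 0, 0], 0], [[-2.2, -5.8, 0], [0, 0, 0], 0], [[-2.2, -5.8, 0], [0, 0, 0], 0], [[-2.2, -5.8, 0], [0, 0, 0], 0], [[-2.2, -5.8, 0], [0, 0, 0], 0], [[-2.2, -5.8, 0], [0, 0, 0], 0]]}}

```text
time: 1.85
tool_pos: [0.5474, 0.0068, 0.2312]
tool_rot: [-0.0, -0.065, 0.998, 0.0]
contact_force: [-0.8, 0.5, 0.7]
gripper_width: 0.002
grasp_force: 0.0
```

```bash
cat >> h.py <<'E'
from scipy.spatial.transform import Rotation as Ro
def wpose(s): 
    q=s["tool_rot"]; return Ro.from_quat([q[1],q[2],q[3],q[0]]).as_matrix(), np.array(s["tool_pos"])
def ww(s,u,v,z):
    p,f=K("wrist"); H=p["hand_eye"]; R,t=wpose(s)
    r=R@H[:3,:3]@np.array([(u-p["cx"])/f,(v-p["cy"])/f,1.0]); c=R@H[:3,3]+t
    return c+(z-c[2])/r[2]*r
def shot(n):
    s=state(); a,d=grab_frame("wrist"); np.savez(n+".npz",a=a,d=d,tool_pos=s["tool_pos"],tool_rot=s["tool_rot"]); cv2.imwrite(f"pics/{n}.png",a[:,:,::-1]); return s
E
python3 -c "
from h import *
s=shot('w1');print(s['tool_pos'],s['tool_rot'],s['time'])"
```

```text
[0.54736951 0.00681142 0.23123062] [-7.90769973e-05 -6.46620258e-02  9.97907210e-01  1.26151554e-04] 1.85
```

View pics/w1.png

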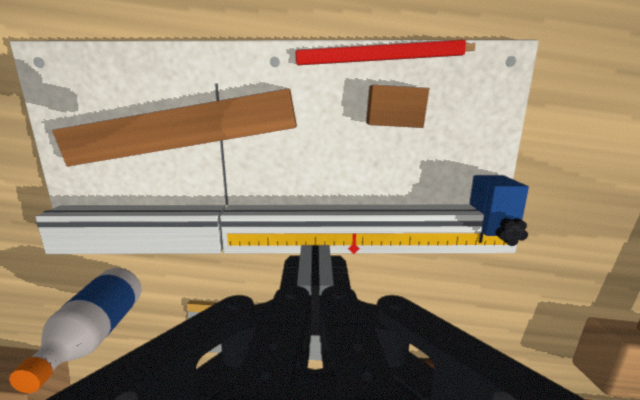

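The wrist view shows the front board corners at (11,41) and (538,41), the mark line at (354,240), the stop's left face at about x=472, the strip corners at (53,128), (66,165), (290,88) and (297,127), and the kerf at (222,215). I'll enlarge it for accuracy.

Run:
```python
from h import *
a=np.load("w1.npz")["a"][:,:,::-1]
B=cv2.resize(a[165:260,340:540],None,fx=4,fy=4,interpolation=cv2.INTER_CUBIC)
cv2.imwrite("pics/w1c.png",B)
s=np.load("w1.npz")
o=[ww(s,11,41,.018),ww(s,538,41,.018)]
y=(o[1]-o[0])[:2]; print(o,np.hypot(*y),np.degrees(np.arctan2(-y[0],y[1])))
yw=np.arctan2(-y[0],y[1]); by=np.array([-np.sin(yw),np.cos(yw)]);bx=np.array([np.cos(yw),np.sin(yw)])
C=(o[0]+o[1])[:2]/2+.11*bx;print("C",C)
B=lambda u,v,z:(lambda q:(round(bx@q*1e3,1),round(by@q*1e3,1)))(ww(s,u,v,z)[:2]-C)
for n,u,v,z in[("kerf",222,215,.053),("mark",354,239,.053),("stop top L front",471,177,.067),("TL",470,177,.067),("fence L foot",48,206,.018),("fence topL",43,253,.053),("fence topR",515,253,.053),("s",53,128,.04),("s",66,165,.04),("s",290,88,.04),("s",297,127,.04)]:print(n,B(u,v,z))
# depth check
d=s["d"]; print(d[240,300],d[100,330],d[110,250])
```

```text
[array([ 0.46292371, -0.30496269,  0.018     ]), array([0.39595267, 0.20747943, 0.018     ])] 0.5167998118510274 7.445784335095984
C [ 0.53851066 -0.03448695]
kerf (np.float64(59.0), np.float64(-56.9))
mark (np.float64(86.3), np.float64(80.9))
stop top L front (np.float64(15.0), np.float64(188.6))
TL (np.float64(15.0), np.float64(187.6))
fence L foot (np.float64(61.2), np.float64(-264.3))
fence topL (np.float64(102.5), np.float64(-253.1))
fence topR (np.float64(102.9), np.float64(255.0))
s (np.float64(-28.4), np.float64(-220.5))
s (np.float64(9.0), np.float64(-216.2))
s (np.float64(-66.0), np.float64(15.6))
s (np.float64(-29.3), np.float64(21.7))
0.34933522 0.34187892 0.32214442
```

View pics/w1c.png

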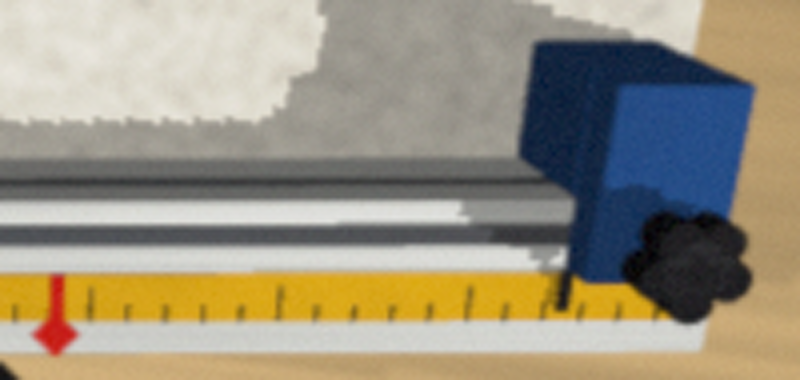

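```bash
cat >> h.py <<'E'
yw=np.radians(7.45); by=np.array([-np.sin(yw),np.cos(yw)]);bx=np.array([np.cos(yw),np.sin(yw)]); C=np.array([.5385,-.0345])
def inb(P): q=np.array(P)[:2]-C; return (bx@q*1e3).round(1),(by@q*1e3).round(1)
def B(s,u,v,z): return inb(ww(s,u,v,z))
E
python3 - <<'E'
from h import *
s=np.load("w1.npz")
f=lambda x,y:(340+x/4,165+y/4)
for n,c,z in[("mark",(57,295),.053),("top front L",(617,85),.067),("top front R",(753,86),.067),("top back L",(582,280),.067),("foot front L",(535,42),.021),("foot back L",(520,158),.021),("pointer",(563,305),.053)]:
    print(n,B(s,*f(*c),z))
print("tcp",inb(s["tool_pos"]), wpose(s)[0].round(4))
d=s["d"];
for c in[(680,130),(57,295),(300,335),(100,60)]:
    u,v=map(int,f(*c)); p,ff=K("wrist"); H=p["hand_eye"];R,t=wpose(s)
    q=R@(H[:3,:3]@(np.array([(u-p["cx"])/ff,(v-p["cy"])/ff,1])*d[v,u])+H[:3,3])+t; print(c,q[2])
E
```

```text
mark (np.float64(86.0), np.float64(81.2))
top front L (np.float64(24.2), np.float64(212.4))
top front R (np.float64(24.5), np.float64(245.2))
top back L (np.float64(75.4), np.float64(212.0))
foot front L (np.float64(25.0), np.float64(213.7))
foot back L (np.float64(58.6), np.float64(214.4))
pointer (np.float64(89.0), np.float64(215.9))
tcp (np.float64(14.2), np.float64(39.8)) [[-9.916e-01 -1.291e-01 -2.000e-04]
 [-1.291e-01  9.916e-01  2.000e-04]
 [ 1.000e-04  3.000e-04 -1.000e+00]]
(680, 130) 0.06904878919484356
(57, 295) 0.054691188347562786
(300, 335) 0.05479564801012046
(100, 60) 0.019383418150182186
```

Working face is at by≈213 and the mark at by≈81, so the stop must move about 131 mm. I'll go behind the stop.

{"op": "jog_arm", "data": {"targets": [[[-1.1, 9.6, 3], [0, 0, 0], 0], [[-1.1, 9.6, 3], [0, 0, 0], 0], [[-1.1, 9.6, 3], [0, 0, 0], 0], [[-1.1, 9.6, 3], [0, 0, 0], 0], [[-1.1, 9.6, 3], [0, 0, 0], 0], [[-1.1, 9.6, 7.5], [0, 0, 0], 0], [[-1.1, 9.6, 7.5], [0, 0, 0], 0], [[-1.1, 9.6, 7.5], [0, 0, 0], 0]]}}

```text
time: 2.9
tool_pos: [0.5405, 0.2458, 0.0393]
tool_rot: [-0.005, -0.064, 0.998, -0.001]
contact_force: [0.1, -0.8, -0.1]
gripper_width: -0.0
grasp_force: 0.0
```

```bash
python3 -c "
from h import *
s=state();print(s['tool_pos'],inb(s['tool_pos']),s['contact_force'],wpose(s)[0])"
```

```text
[0.54046908 0.24584098 0.03934949] (np.float64(38.3), np.float64(277.7)) [ 0.09313674 -0.82437163 -0.06599741] [[-0.99176899 -0.127697   -0.00936743]
 [-0.12767284  0.99181138 -0.00313576]
 [ 0.00969115 -0.00191398 -0.99995121]]
```

{"op": "jog_arm", "data": {"targets": [[[0, -0.6, 0], [0, 0, 0], 0], [[0, -1.2, 0], [0, 0, 0], 0], [[0, -1.9, 0], [0, 0, 0], 0], [[0, -2.6, 0], [0, 0, 0], 0], [[0, -3.3, 0], [0, 0, 0], 0], [[0, -4.0, 0], [0, 0, 0], 0], [[0, -4.7, 0], [0, 0, 0], 0], [[0, -5.2, 0], [0, 0, 0], 0]]}}

```text
time: 3.9
tool_pos: [0.5635, 0.1192, 0.0471]
tool_rot: [0.003, -0.063, 0.998, 0.003]
contact_force: [1.5, 9.9, -2.4]
gripper_width: -0.0
grasp_force: 4.7
```

```bash
python3 -c "
from h import *
s=shot('w2');print(s['tool_pos'],inb(s['tool_pos']),s['contact_force'],s['time'])
a=np.load('w2.npz')['a'][:,:,::-1];cv2.imwrite('pics/w2.png',a)"
```

```text
[0.56347085 0.11916693 0.04710776] (np.float64(44.7), np.float64(149.1)) [ 1.52372724  9.86028055 -2.38957295] 3.9
```

View pics/w2.png

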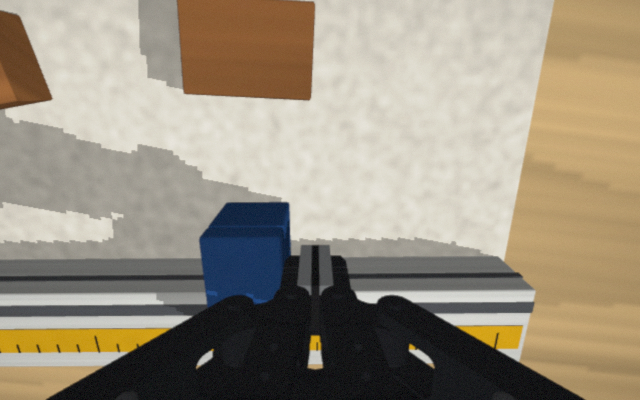

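Run:
```python
from h import *
s=np.load("w2.npz")
for c,z in[((202,237),.067),((290,232),.067),((206,298),.067)]: print(B(s,*c,z))
t=state();print(inb(t['tool_pos']),t['contact_force'],t['joint_vel'].round(3))
```

```text
(np.float64(23.4), np.float64(102.7))
(np.float64(21.4), np.float64(138.4))
(np.float64(52.3), np.float64(101.3))
(np.float64(44.7), np.float64(147.8)) [ 2.13754833  6.59607263 -3.10865435] [ 0.016  0.002 -0.002 -0.014  0.001  0.03 ]
```

{"op": "jog_arm", "data": {"targets": [[[0.1, -0.25, 0], [0, 0, 0], 0], [[0.1, -0.5, 0], [0, 0, 0], 0], [[0.1, -0.6, 0], [0, 0, 0], 0], [[0.1, -0.6, 0], [0, 0, 0], 0], [[0.1, -0.6, 0], [0, 0, 0], 0]]}}

```text
time: 4.58
tool_pos: [0.5638, 0.1041, 0.0476]
tool_rot: [0.004, -0.063, 0.998, 0.002]
contact_force: [3.3, 8.0, -3.3]
gripper_width: 0.006
grasp_force: 3.6
```

```bash
python3 -c "
from h import *
s=state();print(inb(s['tool_pos']),s['tool_pos'][2],s['contact_force'],wpose(s)[0])"
```

```text
(np.float64(43.0), np.float64(134.2)) 0.04755511247485168 [ 3.30237268  7.96639911 -3.29511076] [[-0.99195003 -0.12633025  0.00870649]
 [-0.12629499  0.99198257  0.00448952]
 [-0.00920385  0.0033538  -0.99995202]]
```

{"op": "jog_arm", "data": {"targets": [[[0.1, 0.4, 0], [0, 0, 0], 0], [[0.1, 0.4, -2.5], [0, 0, 0], 0], [[0.5, 0.3, -4], [0, 0, 0], 0], [[2.0, -2, -5], [0, 0, 0], 0], [[2.0, -2, -5], [0, 0, 0], 0], [[2.0, -2, -5], [0, 0, 0], 0], [[2.0, -2, -5], [0, 0, 0], 0]]}}

```text
time: 5.45
tool_pos: [0.5172, 0.0475, 0.1684]
tool_rot: [-0.0, -0.064, 0.998, 0.0]
contact_force: [1.4, -0.3, -0.8]
gripper_width: -0.006
grasp_force: 0.0
```

```bash
python3 -c "
from h import *
s=shot('w3');print(s['tool_pos'],inb(s['tool_pos']),s['contact_force'],s['time'])
a=np.load('w3.npz')['a'][:,:,::-1];cv2.imwrite('pics/w3.png',a)"
```

```text
[0.51719509 0.04751327 0.16841224] (np.float64(-10.5), np.float64(84.1)) [ 1.36862456 -0.27209133 -0.81890178] 5.45
```

View pics/w3.png

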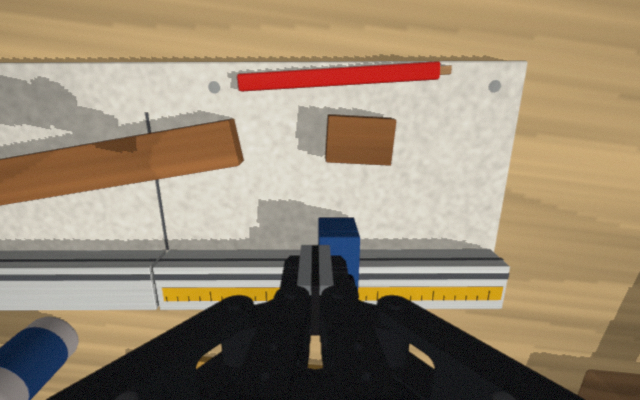

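The stop's leg is at (339,245), but the fingers hide the mark. I'll shift the camera back.

{"op": "jog_arm", "data": {"targets": [[[2.3, 0, -1.5], [0, 0, 0], 0], [[2.3, 0, -1.5], [0, 0, 0], 0], [[2.3, 0, -1.5], [0, 0, 0], 0], [[2.3, 0, -1.5], [0, 0, 0], 0]]}}

```text
time: 6.0
tool_pos: [0.4604, 0.0401, 0.2052]
tool_rot: [-0.001, -0.064, 0.998, 0.0]
contact_force: [-0.1, 0.5, -0.7]
gripper_width: 0.0
grasp_force: 0.0
```

Run:
```python
from h import *
s=shot('w4');print(inb(s['tool_pos']),s['tool_pos'][2],s['time'])
a=np.load('w4.npz')['a'][:,:,::-1]
cv2.imwrite('pics/w4c.png',cv2.resize(a[150:280,250:400],None,fx=4.5,fy=4.5,interpolation=cv2.INTER_CUBIC))
```

```text
(np.float64(-67.8), np.float64(84.1)) 0.20521768298677903 6.0
```

View pics/w4c.png

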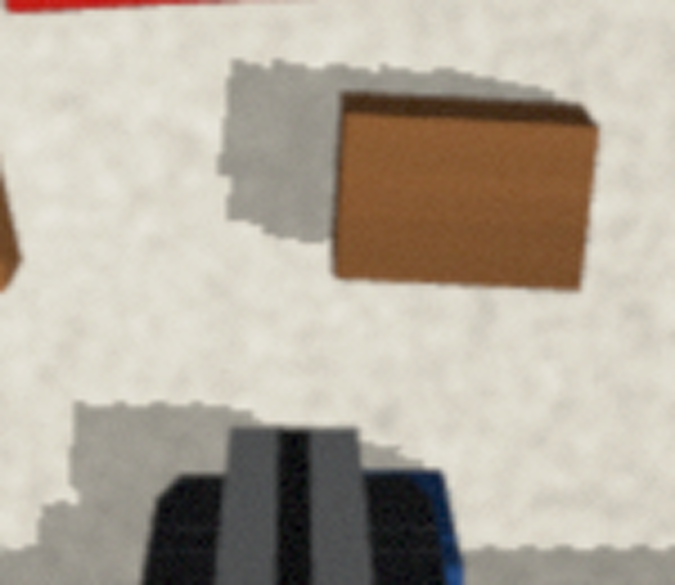

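The fingers still cover the mark because I went the wrong way, so I'll shift towards the fence and measure by code.

{"op": "jog_arm", "data": {"targets": [[[-5, 0, 0], [0, 0, 0], 0], [[-5, 0, 0], [0, 0, 0], 0], [[-5, 0, 0], [0, 0, 0], 0], [[-5, 0, 0], [0, 0, 0], 0], [[-5, 0, 0], [0, 0, 0], 0]]}}

```text
time: 6.68
tool_pos: [0.5836, 0.0557, 0.2068]
tool_rot: [0.0, -0.064, 0.998, -0.0]
contact_force: [-0.2, -0.6, -0.2]
gripper_width: -0.001
grasp_force: 0.0
```

```bash
cat >> h.py <<'E'
def meas(n):
    s=shot(n);print(inb(s['tool_pos']),s['tool_pos'][2],s['time'],'F',s['contact_force'].round(1))
    z=np.load(n+'.npz');h=cv2.cvtColor(z['a'],cv2.COLOR_RGB2HSV);out={}
    H,S,V=[h[...,i].astype(int) for i in range(3)]
    yel=(H>18)&(H<30)&(S>190)&(V>120); red=((H<6)|(H>174))&(S>170)&(V>90); blue=(H>102)&(H<125)&(S>120)&(V>35)
    for nm,m in(("yel",yel),("red",red),("blue",blue)):
        k,l,st,c=cv2.connectedComponentsWithStats(m.astype(np.uint8))
        for i in range(1,k):
            if st[i,4]>25: print(nm,st[i],c[i].round(1))
    return s,yel,red,blue
E
python3 - <<'E'
from h import *
s,y,r,b=meas('w5')
for v in range(130,260,4):
    f=lambda m:(np.where(m[v])[0][[0,-1]].tolist() if m[v].any() else None)
    R=r[v].copy(); print(v,f(r),f(b))
E
```

```text
(np.float64(56.4), np.float64(83.6)) 0.20676369698185434 6.675 F [-0.2 -0.6 -0.2]
yel [ 171  203  139   13 1678] [241.  209.1]
yel [315 203  26  13 177] [324.8 210.3]
yel [ 343  203  150   12 1707] [420.4 208.6]
red [243   0 164  11 956] [300.1   3.2]
red [307 203  11  23 107] [312.  215.9]
blue [ 319  140   39   64 1864] [336.6 165.2]
blue [   3  253   76   63 2272] [ 48.2 277.7]
130 None None
134 None None
138 None None
142 None [320, 353]
146 None [319, 356]
150 None [319, 356]
154 None [319, 356]
158 None [319, 356]
162 None [319, 356]
166 None [319, 356]
170 None [319, 356]
174 None [319, 356]
178 None [319, 356]
182 None [319, 355]
186 None [319, 355]
190 None [319, 356]
194 None [319, 355]
198 None [320, 325]
202 None [320, 325]
206 [311, 313] None
210 [311, 313] None
214 [311, 313] None
218 [308, 316] None
222 [309, 315] None
226 None None
230 None None
234 None None
238 None None
242 None None
246 None None
250 None None
254 None [41, 55]
258 None [33, 64]
```

Run:
```python
from h import *
s=np.load("w5.npz")
m=B(s,312,210,.053);f=B(s,318.6,190,.067);print(m,f,B(s,356.5,160,.067))
a=s['a'].astype(int)
print(a[208,306:319].tolist()); print(a[170,314:323].tolist())
print(state()['tool_pos'],wpose(state())[0].round(4))
```

```text
(np.float64(87.1), np.float64(80.2)) (np.float64(63.0), np.float64(86.3)) (np.float64(36.0), np.float64(119.1))
[[208, 160, 19], [210, 164, 24], [212, 162, 23], [208, 153, 15], [201, 105, 24], [194, 42, 18], [199, 33, 28], [196, 43, 19], [201, 104, 28], [176, 119, 25], [159, 121, 12], [185, 141, 21], [143, 108, 25]]
[[160, 155, 146], [160, 157, 146], [162, 157, 146], [157, 153, 144], [105, 106, 108], [39, 62, 101], [34, 70, 124], [33, 72, 127], [37, 75, 129]]
[0.58362239 0.05567873 0.20712742] [[-9.919e-01 -1.274e-01  1.200e-03]
 [-1.274e-01  9.919e-01 -0.000e+00]
 [-1.200e-03 -2.000e-04 -1.000e+00]]
```

{"op": "jog_arm", "data": {"targets": [[[0.7, 3, 0], [0, 0, 0], 0], [[0.7, 3, 0], [0, 0, 0], 0], [[0.7, 3, 3], [0, 0, 0], 0], [[0.7, 3, 6.3], [0, 0, 0], 0], [[0.7, 3, 6.3], [0, 0, 0], 0], [[0.7, 3, 6.3], [0, 0, 0], 0], [[0.7, 3, 6.3], [0, 0, 0], 0]]}}

```text
time: 7.6
tool_pos: [0.5588, 0.1278, 0.0513]
tool_rot: [0.002, -0.064, 0.998, -0.0]
contact_force: [0.2, 0.8, 0.6]
gripper_width: 0.0
grasp_force: 0.0
```

```bash
python3 -c "
from h import *
s=state();print(inb(s['tool_pos']),s['tool_pos'][2],s['contact_force'],wpose(s)[0].round(4))"
```

```text
(np.float64(41.2), np.float64(158.3)) 0.051253358632621225 [0.21610894 0.84778908 0.59397254] [[-9.918e-01 -1.274e-01  3.800e-03]
 [-1.274e-01  9.919e-01  2.000e-04]
 [-3.800e-03 -3.000e-04 -1.000e+00]]
```

{"op": "jog_arm", "data": {"targets": [[[0, -0.5, 0.2], [0, 0, 0], 0], [[0, -0.8, 0.2], [0, 0, 0], 0], [[0, -1.0, 0.2], [0, 0, 0], 0], [[0, -1.1, 0.2], [0, 0, 0], 0], [[0, -1.1, 0.2], [0, 0, 0], 0], [[0, -1.1, 0.2], [0, 0, 0], 0]]}}

```text
time: 8.35
tool_pos: [0.5612, 0.1021, 0.0448]
tool_rot: [0.001, -0.064, 0.998, 0.002]
contact_force: [-1.5, 6.6, 2.3]
gripper_width: 0.004
grasp_force: 3.2
```

```bash
python3 -c "
from h import *
s=state();print(inb(s['tool_pos']),s['tool_pos'][2],s['contact_force'],wpose(s)[0].round(4))"
```

```text
(np.float64(40.3), np.float64(132.5)) 0.044758588548719745 [-1.49484401  6.64905426  2.34835078] [[-9.919e-01 -1.271e-01  9.000e-04]
 [-1.271e-01  9.919e-01  3.600e-03]
 [-1.300e-03  3.500e-03 -1.000e+00]]
```

{"op": "jog_arm", "data": {"targets": [[[0, -0.1, 0], [0, 0, 0], 0], [[0, -0.17, 0], [0, 0, 0], 0], [[0, -0.17, 0], [0, 0, 0], 0], [[0, -0.17, 0], [0, 0, 0], 0]]}}

```text
time: 8.85
tool_pos: [0.5617, 0.0983, 0.0448]
tool_rot: [0.001, -0.064, 0.998, 0.002]
contact_force: [-0.7, 8.1, 2.2]
gripper_width: -0.003
grasp_force: 4.1
```

```bash
python3 -c "
from h import *
s=state();print(inb(s['tool_pos']),s['tool_pos'][2],s['contact_force'],wpose(s)[0].round(4))"
```

```text
(np.float64(40.3), np.float64(128.7)) 0.04478059229562838 [-0.66425413  8.06736908  2.18025007] [[-9.919e-01 -1.271e-01  8.000e-04]
 [-1.271e-01  9.919e-01  4.500e-03]
 [-1.400e-03  4.300e-03 -1.000e+00]]
```

Now back off, rise and measure.

{"op": "jog_arm", "data": {"targets": [[[0, 0.5, 0], [0, 0, 0], 0], [[0, 0.5, -2.5], [0, 0, 0], 0], [[-0.6, 0.5, -4.5], [0, 0, 0], 0], [[-0.6, -1.8, -6.5], [0, 0, 0], 0], [[-0.6, -1.8, -6.5], [0, 0, 0], 0], [[-0.6, -1.8, -6.5], [0, 0, 0], 0], [[-0.6, -1.8, -6.5], [0, 0, 0], 0]]}}

```text
time: 9.72
tool_pos: [0.5807, 0.0544, 0.2038]
tool_rot: [-0.002, -0.064, 0.998, 0.0]
contact_force: [-0.0, 0.6, 0.6]
gripper_width: 0.0
grasp_force: 0.0
```

Run:
```python
from h import *
s,y,r,b=meas('w6')
a=np.load('w6.npz')['a'].astype(int)
for v in (206,209,212): print(v,(a[v,303:322,0]-a[v,303:322,1]).tolist())
for v in(160,175,190): print(v,(a[v,303:322,2]-a[v,303:322,0]).tolist())
```

```text
(np.float64(53.3), np.float64(82.6)) 0.20379289271392273 9.725 F [-0.   0.6  0.6]
yel [ 337  207  158   13 1799] [418.8 213.6]
yel [ 171  208  140   13 1702] [240.6 213.9]
yel [316 210  17  10 114] [322.8 215.5]
red [ 243    0  191   15 1794] [318.    4.9]
red [308 208  11  22  95] [312.9 221.8]
blue [ 313  144   39   65 1876] [331.5 170.1]
blue [   1  258   77   63 2325] [ 46.8 282.7]
206 [4, 2, 2, 0, 2, 3, 3, 2, 5, 4, -5, -18, -24, -28, -25, -25, -19, -5, 2]
209 [49, 47, 48, 48, 47, 48, 43, 55, 115, 153, 108, 29, -6, 1, 13, 22, 26, 19, 6]
212 [47, 47, 47, 48, 51, 47, 41, 55, 117, 154, 111, 27, 7, 22, 43, 48, 49, 49, 42]
160 [-13, -13, -13, -13, -12, -13, -13, -14, -12, -12, 13, 69, 96, 94, 91, 92, 93, 91, 89]
175 [-12, -13, -14, -12, -15, -13, -13, -14, -13, -11, 12, 71, 91, 92, 90, 90, 94, 94, 91]
190 [-4, -5, -4, -4, -2, -3, -2, -6, -5, -4, 17, 56, 66, 65, 68, 70, 63, 69, 67]
```

Run:
```python
from h import *
s=np.load("w6.npz")
print(B(s,312.8,218,.053),B(s,313.25,175,.067),B(s,313.25,190,.067))
s=np.load("w5.npz")
print(B(s,312,210,.053),B(s,318.1,190,.067))
d=np.load("w6.npz")["d"];t=np.load("w6.npz")
p,ff=K("wrist"); H=p["hand_eye"];R,tt=wpose(t)
for u,v in((325,180),(300,217),(270,150),(310,203)):
    q=R@(H[:3,:3]@(np.array([(u-p["cx"])/ff,(v-p["cy"])/ff,1])*d[v,u])+H[:3,3])+tt; print(u,v,q[2])
# strip
h=cv2.cvtColor(t['a'],cv2.COLOR_RGB2HSV);m=cv2.inRange(h,(5,110,40),(16,255,190))
k,l,st,c=cv2.connectedComponentsWithStats(m)
for i in range(1,k):
    if st[i,4]>300: print(st[i],c[i], [B(t,*q,.040) for q in cv2.boxPoints(cv2.minAreaRect(np.argwhere(l==i)[:,::-1].astype(np.float32)))])
```

```text
(np.float64(90.2), np.float64(80.3)) (np.float64(44.8), np.float64(80.9)) (np.float64(58.4), np.float64(80.8))
(np.float64(87.0), np.float64(80.2)) (np.float64(63.0), np.float64(85.9))
325 180 0.06746519087093811
300 217 0.054710731394636974
270 150 0.01863564278315144
310 203 0.05447906392833832
[ 327   36   66   50 2939] [358.68935012  60.78257911] [(np.float64(-31.8), np.float64(92.0)), (np.float64(-69.1), np.float64(94.2)), (np.float64(-66.0), np.float64(148.0)), (np.float64(-28.4), np.float64(148.0))]
[    0    41   248    89 11514] [121.72494355  84.82612472] [(np.float64(-30.7), np.float64(-200.7)), (np.float64(-66.6), np.float64(18.2)), (np.float64(-29.1), np.float64(23.1)), (np.float64(9.8), np.float64(-204.9))]
[ 562  297   78   97 5218] [606.22594864 347.75067076] [(np.float64(186.7), np.float64(348.2)), (np.float64(186.9), np.float64(431.2)), (np.float64(320.4), np.float64(470.6)), (np.float64(320.1), np.float64(378.1))]
[  0 347  17  53 671] [  6.38897168 373.40834575] [(np.float64(250.9), np.float64(-274.7)), (np.float64(250.9), np.float64(-256.6)), (np.float64(327.4), np.float64(-277.5)), (np.float64(327.4), np.float64(-296.7))]
```

The stop is within about 0.5 mm of the mark. For the strip, I'll open the fingers and use both tips as a straight pusher on its front side, centred on it.

{"op": "jog_arm", "data": {"targets": [[[5.4, -7.4, 0], [0, 0, 0], 100], [[5.4, -7.4, 0], [0, 0, 0], 100], [[5.4, -7.4, 0], [0, 0, 0], 100], [[5.4, -7.4, 0], [0, 0, 0], 100], [[5.4, -7.4, 2], [0, 0, 0], 100], [[5.4, -7.4, 5.5], [0, 0, 0], 100], [[5.4, -7.4, 5.5], [0, 0, 0], 100], [[5.4, -7.4, 5.5], [0, 0, 0], 100]]}}

```text
time: 10.78
tool_pos: [0.4688, -0.145, 0.0648]
tool_rot: [-0.004, -0.064, 0.998, 0.002]
contact_force: [-0.7, -1.1, 0.7]
gripper_width: 1.0
grasp_force: 0.0
```

```bash
python3 -c "
from h import *
s=state();print(inb(s['tool_pos']),s['tool_pos'][2],s['contact_force'],s['gripper_width'],wpose(s)[0].round(4))"
```

```text
(np.float64(-83.4), np.float64(-100.5)) 0.06481239070284078 [-0.67625043 -1.10300178  0.70265997] 1.0003854711890765 [[-0.9917 -0.1283 -0.0075]
 [-0.1284  0.9917  0.0038]
 [ 0.007   0.0047 -1.    ]]
```

{"op": "jog_arm", "data": {"targets": [[[0, 0, 1], [0, 0, 0], 100], [[0, 0, 1.6], [0, 0, 0], 100], [[0, 0, 1.9], [0, 0, 0], 100], [[0, 0, 1.9], [0, 0, 0], 100]]}}

```text
time: 11.28
tool_pos: [0.4717, -0.1469, 0.0214]
tool_rot: [-0.0, -0.064, 0.998, 0.0]
contact_force: [0.1, -0.6, -0.4]
gripper_width: 0.999
grasp_force: 0.0
```

```bash
python3 -c "
from h import *
s=state();print(inb(s['tool_pos']),s['tool_pos'][2],s['contact_force'],s['gripper_width'],wpose(s)[0].round(4))"
```

```text
(np.float64(-80.8), np.float64(-102.8)) 0.021356865233858536 [ 0.09474069 -0.58839397 -0.44236542] 0.9989586901270345 [[-9.918e-01 -1.276e-01 -3.000e-04]
 [-1.276e-01  9.918e-01  1.000e-04]
 [ 3.000e-04  2.000e-04 -1.000e+00]]
```

{"op": "jog_arm", "data": {"targets": [[[-0.3, 0, 0.2], [0, 0, 0], 100], [[-0.7, 0, 0.2], [0, 0, 0], 100], [[-1.1, 0, 0.2], [0, 0, 0], 100], [[-1.5, 0, 0.2], [0, 0, 0], 100], [[-1.9, 0, 0.2], [0, 0, 0], 100], [[-2.3, 0, 0.2], [0, 0, 0], 100], [[-2.7, 0, 0.2], [0, 0, 0], 100], [[-3.1, 0, 0.2], [0, 0, 0], 100]]}}

```text
time: 12.28
tool_pos: [0.5492, -0.1371, 0.0163]
tool_rot: [-0.0, -0.064, 0.998, -0.0]
contact_force: [-0.8, 0.3, 1.4]
gripper_width: 1.0
grasp_force: 0.5
```

Run:
```python
from h import *
s=shot('w7');print(inb(s['tool_pos']),s['tool_pos'][2],s['contact_force'],s['time'],wpose(s)[0].round(4).tolist())
t=np.load('w7.npz');h=cv2.cvtColor(t['a'],cv2.COLOR_RGB2HSV);m=cv2.inRange(h,(5,110,30),(16,255,200))
k,l,st,c=cv2.connectedComponentsWithStats(m)
for i in range(1,k):
    if st[i,4]>200: print(st[i],c[i], [B(t,*q,.040) for q in cv2.boxPoints(cv2.minAreaRect(np.argwhere(l==i)[:,::-1].astype(np.float32)))])
```

```text
(np.float64(-2.7), np.float64(-103.1)) 0.01634746902324632 [-0.77921207  0.30570541  1.36028873] 12.275 [[-0.9918, -0.1274, -0.0], [-0.1274, 0.9918, -0.0], [0.0, -0.0, -1.0]]
[  200   285   231    98 17558] [314.96218248 328.94173596] [(np.float64(-3.1), np.float64(-151.5)), (np.float64(-3.5), np.float64(-56.2)), (np.float64(47.4), np.float64(-50.6)), (np.float64(47.9), np.float64(-156.8))]
[  32  286  137   63 4634] [ 93.64976262 307.80902028] [(np.float64(1.4), np.float64(-224.4)), (np.float64(-14.3), np.float64(-165.6)), (np.float64(11.1), np.float64(-163.5)), (np.float64(28.7), np.float64(-225.8))]
[ 462  286  132   59 4342] [532.72708429 307.32151082] [(np.float64(12.6), np.float64(-43.5)), (np.float64(-11.8), np.float64(-42.3)), (np.float64(1.2), np.float64(14.4)), (np.float64(27.1), np.float64(16.4))]
```

{"op": "jog_arm", "data": {"targets": [[[-0.2, 0, 0], [0, 0, 0], 100], [[-0.35, 0, 0], [0, 0, 0], 100], [[-0.5, 0, 0], [0, 0, 0], 100], [[-0.6, 0, 0], [0, 0, 0], 100], [[-0.6, 0, 0], [0, 0, 0], 100]]}}

```text
time: 12.95
tool_pos: [0.5604, -0.1356, 0.016]
tool_rot: [-0.004, -0.065, 0.998, 0.0]
contact_force: [-12.1, -1.8, 9.4]
gripper_width: 1.001
grasp_force: 6.2
```

```bash
python3 -c "
from h import *
s=state();print(inb(s['tool_pos']),s['tool_pos'][2],s['contact_force'],wpose(s)[0].round(4))"
```

```text
(np.float64(8.6), np.float64(-103.1)) 0.016011968176362523 [-12.13773783  -1.80724016   9.37027096] [[-9.916e-01 -1.293e-01 -8.600e-03]
 [-1.293e-01  9.916e-01 -2.000e-04]
 [ 8.500e-03  9.000e-04 -1.000e+00]]
```

{"op": "jog_arm", "data": {"targets": [[[0.5, 0, 0], [0, 0, 0], 100], [[0.5, 0, -2], [0, 0, 0], 100], [[0, -2, -3.5], [0, 0, 0], 0], [[-1.25, -6.2, -3.5], [0, 0, 0], 0], [[-1.25, -6.2, -3.5], [0, 0, 0], 0], [[-1.25, -6.2, -3.5], [0, 0, 0], 0], [[-1.25, -6.2, -3.5], [0, 0, 0], 0]]}}

```text
time: 13.82
tool_pos: [0.6137, -0.2844, 0.1032]
tool_rot: [-0.0, -0.064, 0.998, 0.001]
contact_force: [-0.3, 1.5, 0.4]
gripper_width: -0.0
grasp_force: 0.0
```

Run:
```python
from h import *
s=shot('w8');print(inb(s['tool_pos']),s['tool_pos'][2],s['contact_force'],s['time'],s['gripper_width'],wpose(s)[0].round(4).tolist())
t=np.load('w8.npz');h=cv2.cvtColor(t['a'],cv2.COLOR_RGB2HSV);m=cv2.inRange(h,(5,110,30),(16,255,200))
k,l,st,c=cv2.connectedComponentsWithStats(m)
for i in range(1,k):
    if st[i,4]>200: print(st[i],c[i], [B(t,*q,.040) for q in cv2.boxPoints(cv2.minAreaRect(np.argwhere(l==i)[:,::-1].astype(np.float32)))])
```

```text
(np.float64(42.1), np.float64(-257.6)) 0.10320913264406688 [-0.31313661  1.48136717  0.44681781] 13.825 -4.7966938644272525e-05 [[-0.9919, -0.1272, -0.0006], [-0.1272, 0.9919, 0.001], [0.0004, 0.0011, -1.0]]
[  362   175   278    62 16647] [500.95140266 205.17835045] [(np.float64(16.7), np.float64(-228.0)), (np.float64(16.1), np.float64(-50.2)), (np.float64(58.3), np.float64(-37.4)), (np.float64(58.9), np.float64(-226.0))]
```

{"op": "jog_arm", "data": {"targets": [[[0.1, 0, 1.5], [0, 0, 0], 0], [[0.1, 0, 2.6], [0, 0, 0], 0], [[0.1, 0, 2.9], [0, 0, 0], 0], [[0.1, 0.3, 2.9], [0, 0, 0], 0], [[0.1, 0.7, 2.9], [0, 0, 0], 0], [[0.1, 1.2, 2.9], [0, 0, 0], 0], [[0.1, 1.7, 2.9], [0, 0, 0], 0], [[0.1, 2.2, 2.9], [0, 0, 0], 0]]}}

```text
time: 14.88
tool_pos: [0.6056, -0.2308, 0.0329]
tool_rot: [0.001, -0.064, 0.998, -0.001]
contact_force: [0.4, -2.7, 4.0]
gripper_width: 0.003
grasp_force: 2.3
```

```bash
python3 -c "
from h import *
s=state();print(inb(s['tool_pos']),s['tool_pos'][2],s['contact_force'],wpose(s)[0].round(4))"
```

```text
(np.float64(41.1), np.float64(-203.4)) 0.03291809559132397 [ 0.36889421 -2.66308957  3.95484608] [[-0.9918 -0.1277  0.0025]
 [-0.1277  0.9918 -0.0022]
 [-0.0022 -0.0025 -1.    ]]
```

{"op": "jog_arm", "data": {"targets": [[[0, 0.4, 0.1], [0, 0, 0], 0], [[0, 0.7, 0.1], [0, 0, 0], 0], [[0, 0.9, 0.1], [0, 0, 0], 0], [[0, 0.9, 0.1], [0, 0, 0], 0]]}}

```text
time: 15.38
tool_pos: [0.6034, -0.2115, 0.0326]
tool_rot: [0.002, -0.064, 0.998, -0.004]
contact_force: [-4.5, -8.1, 11.2]
gripper_width: 0.002
grasp_force: 6.0
```

Run:
```python
from h import *
s=shot('w9');print(inb(s['tool_pos']),s['tool_pos'][2],s['contact_force'],s['time'],wpose(s)[0].round(4).tolist())
t=np.load('w9.npz');h=cv2.cvtColor(t['a'],cv2.COLOR_RGB2HSV);m=cv2.inRange(h,(5,110,30),(16,255,200))|cv2.inRange(h,(100,110,30),(125,255,255))
k,l,st,c=cv2.connectedComponentsWithStats(m)
for i in range(1,k):
    if st[i,4]>100: print(st[i],c[i])
```

```text
(np.float64(41.4), np.float64(-183.9)) 0.0326388661946495 [-4.46947706 -8.1210573  11.18129908] 15.375 [[-0.9918, -0.1281, 0.0035], [-0.1281, 0.9917, -0.0071], [-0.0026, -0.0074, -1.0]]
[  338   211   302    89 26236] [491.72480561 254.34681354]
```

Run:
```python
from h import *
t=np.load('w9.npz');h=cv2.cvtColor(t['a'],cv2.COLOR_RGB2HSV);
for n,m in(("brown",cv2.inRange(h,(5,110,30),(16,255,200))),("blue",cv2.inRange(h,(100,110,30),(125,255,255)))):
    for v in range(205,305,10):
        x=np.where(m[v,330:]>0)[0]+330
        print(n,v,(x[0],x[-1],len(x)) if len(x) else None)
print([B(t,u,v,.04) for u,v in((345,215),(600,215))])
s=state();print(inb(s['tool_pos']),s['tool_pos'][2],s['contact_force'])
```

```text
brown 205 None
brown 215 (np.int64(339), np.int64(639), 301)
brown 225 (np.int64(338), np.int64(639), 302)
brown 235 (np.int64(338), np.int64(639), 302)
brown 245 (np.int64(338), np.int64(639), 302)
brown 255 (np.int64(339), np.int64(639), 301)
brown 265 (np.int64(346), np.int64(639), 294)
brown 275 (np.int64(348), np.int64(639), 292)
brown 285 (np.int64(350), np.int64(639), 290)
brown 295 (np.int64(356), np.int64(639), 281)
blue 205 None
blue 215 None
blue 225 None
blue 235 None
blue 245 None
blue 255 None
blue 265 None
blue 275 None
blue 285 None
blue 295 None
[(np.float64(15.7), np.float64(-171.2)), (np.float64(15.6), np.float64(-60.3))]
(np.float64(41.5), np.float64(-183.9)) 0.03253900047423372 [-3.83077277 -8.63791037 11.59907209]
```

{"op": "jog_arm", "data": {"targets": [[[0, -0.5, 0], [0, 0, 0], 0], [[0, -0.5, 0], [0, 0, 0], 0], [[0, -0.5, 0], [0, 0, 0], 0]]}}

```text
time: 15.8
tool_pos: [0.6026, -0.2199, 0.0276]
tool_rot: [-0.001, -0.064, 0.998, 0.001]
contact_force: [0.1, -0.1, -0.4]
gripper_width: -0.002
grasp_force: 0.0
```

```bash
python3 -c "
from h import *
s=state();print(inb(s['tool_pos']),s['tool_pos'][2],s['contact_force'],wpose(s)[0].round(4))"
```

```text
(np.float64(39.5), np.float64(-192.2)) 0.02756360223231687 [ 0.09398759 -0.10884187 -0.42021359] [[-0.9918 -0.1274 -0.002 ]
 [-0.1274  0.9918  0.0016]
 [ 0.0018  0.0019 -1.    ]]
```

{"op": "jog_arm", "data": {"targets": [[[0, 0.15, 0], [0, 0, 0], 0], [[0, 0.3, 0], [0, 0, 0], 0], [[0, 0.45, 0], [0, 0, 0], 0], [[0, 0.6, 0], [0, 0, 0], 0], [[0, 0.6, 0], [0, 0, 0], 0]]}}

```text
time: 16.42
tool_pos: [0.6015, -0.2056, 0.0289]
tool_rot: [0.0, -0.064, 0.998, 0.0]
contact_force: [-0.1, -1.1, 0.4]
gripper_width: -0.001
grasp_force: 0.0
```

```bash
python3 -c "
from h import *
s=state();print(inb(s['tool_pos']),s['tool_pos'][2],s['contact_force'],wpose(s)[0].round(4))"
```

```text
(np.float64(40.3), np.float64(-177.8)) 0.028870649937692377 [-0.12352792 -1.13714665  0.37587865] [[-9.918e-01 -1.278e-01  0.000e+00]
 [-1.278e-01  9.918e-01  2.000e-04]
 [-1.000e-04  2.000e-04 -1.000e+00]]
```

{"op": "jog_arm", "data": {"targets": [[[0, 0.06, 0], [0, 0, 0], 0], [[0, 0.12, 0], [0, 0, 0], 0], [[0, 0.16, 0], [0, 0, 0], 0], [[0, 0.16, 0], [0, 0, 0], 0]]}}

```text
time: 16.92
tool_pos: [0.6011, -0.202, 0.0289]
tool_rot: [0.0, -0.064, 0.998, -0.0]
contact_force: [-0.6, -0.1, 0.2]
gripper_width: 0.001
grasp_force: 0.2
```

```bash
python3 -c "
from h import *
s=state();print(inb(s['tool_pos']),s['tool_pos'][2],s['contact_force'])"
```

```text
(np.float64(40.3), np.float64(-174.2)) 0.028912625794796316 [-0.64827237 -0.12492322  0.22922129]
```

{"op": "jog_arm", "data": {"targets": [[[0, 0.04, 0], [0, 0, 0], 0], [[0, 0.08, 0], [0, 0, 0], 0], [[0, 0.08, 0], [0, 0, 0], 0]]}}

```text
time: 17.3
tool_pos: [0.6008, -0.2001, 0.0289]
tool_rot: [0.0, -0.064, 0.998, -0.0]
contact_force: [0.2, -1.5, 0.7]
gripper_width: -0.001
grasp_force: 0.4
```

```bash
python3 -c "
from h import *
for i in range(1):
    s=state();print(inb(s['tool_pos']),s['tool_pos'][2],s['contact_force'])"
```

```text
(np.float64(40.3), np.float64(-172.2)) 0.02887973194247701 [ 0.2228551  -1.50192491  0.71998414]
```

{"op": "jog_arm", "data": {"targets": [[[0, 0.04, 0], [0, 0, 0], 0], [[0, 0.08, 0], [0, 0, 0], 0], [[0, 0.08, 0], [0, 0, 0], 0]]}}

```text
time: 17.68
tool_pos: [0.6008, -0.1997, 0.0293]
tool_rot: [0.0, -0.064, 0.998, -0.002]
contact_force: [1.2, -5.9, -0.5]
gripper_width: -0.003
grasp_force: 2.8
```

```bash
python3 -c "
from h import *
for i in range(1):
    s=state();print(inb(s['tool_pos']),s['tool_pos'][2],s['contact_force'])"
```

```text
(np.float64(40.4), np.float64(-171.9)) 0.029270065452212873 [ 1.17164126 -5.87213236 -0.5185907 ]
```

Butted, at about 6 N and under the stop's 9 N slip force. Back off and check.

{"op": "jog_arm", "data": {"targets": [[[0, -0.6, 0], [0, 0, 0], 0], [[0, -0.6, -2.5], [0, 0, 0], 0], [[0, -0.6, -5], [0, 0, 0], 0], [[-0.6, 10, -7], [0, 0, 0], 0], [[-0.6, 10, -7], [0, 0, 0], 0], [[-0.6, 10, -7], [0, 0, 0], 0], [[-0.6, 10, -7], [0, 0, 0], 0], [[-0.6, 10, -7], [0, 0, 0], 0]]}}

```text
time: 18.68
tool_pos: [0.5834, 0.0547, 0.2048]
tool_rot: [0.0, -0.066, 0.998, 0.0]
contact_force: [-0.7, -0.9, 0.6]
gripper_width: -0.0
grasp_force: 0.0
```

{"op": "jog_arm", "data": {"targets": [[[0, 0, 0], [0, 0, 0], 0], [[0, 0, 0], [0, 0, 0], 0]]}}

```text
time: 18.92
tool_pos: [0.5835, 0.0504, 0.2031]
tool_rot: [-0.001, -0.063, 0.998, -0.0]
contact_force: [-0.7, -1.4, -0.5]
gripper_width: 0.002
grasp_force: 0.0
```

Run:
```python
from h import *
s,y,r,b=meas('w10')
t=np.load('w10.npz');a=t['a']
cv2.imwrite('pics/w10c.png',cv2.resize(a[100:250,200:400,::-1],None,fx=4,fy=4,interpolation=cv2.INTER_CUBIC))
```

```text
(np.float64(55.6), np.float64(78.3)) 0.20313450216644735 18.925 F [-0.7 -1.4 -0.5]
yel [ 341  205  160   13 1837] [423.2 210.8]
yel [ 176  206  140   13 1681] [245.  211.6]
yel [321 207  17  11 126] [327.9 213.3]
red [ 248    0  171   12 1053] [307.5   3.4]
red [313 205  11  23  96] [317.6 219.1]
blue [ 319  142   39   65 1896] [336.5 167.4]
blue [   4  256   78   63 2306] [ 50.7 280.8]
```

View pics/w10c.png

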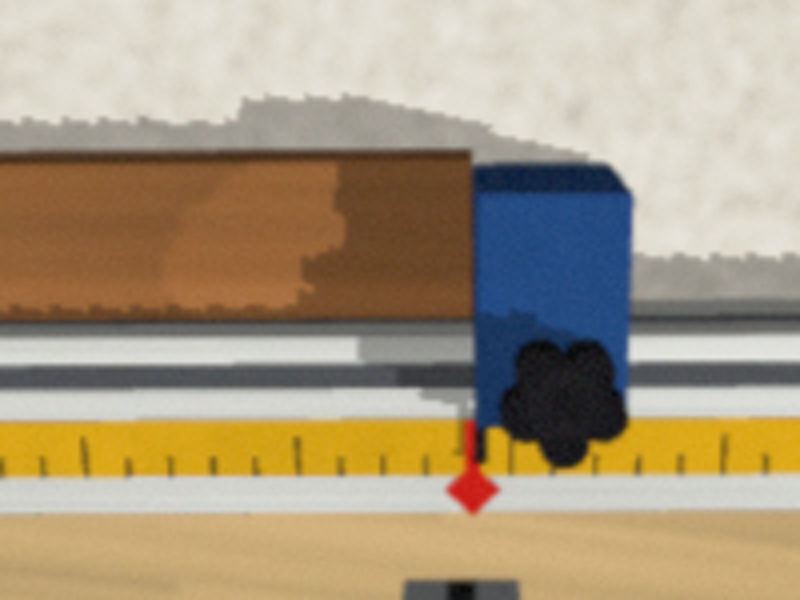

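```bash
cat > e.py <<'E'
from h import *
def ev(n):
    t=np.load(n+'.npz');a=t['a'].astype(float)
    f=a[...,2]-a[...,0]; R=a[...,0]-a[...,1]
    for v in range(152,206,8):
        p=f[v,305:330]; hi=np.median(f[v,323:330]);lo=np.median(f[v,300:310]);i=np.where((p-lo)/(hi-lo)>.5)[0][0]
        u=305+i-1+(.5-(p[i-1]-lo)/(hi-lo))/((p[i]-p[i-1])/(hi-lo)); print(v,round(u,2),B(t,u,v,.067))
    h=(R>90); 
    for v in range(204,230):
        x=np.where(h[v,300:335])[0]+300
        if len(x): print("red",v,x[0],x[-1],B(t,x.mean(),v,.053)[1],end='; ')
    print()
    # fence back edge / rule direction check
    yl=[np.where((a[:,u,0]-a[:,u,2])[190:230]>110)[0][0]+190 for u in(190,250,290,370,420,470)]; print(yl,[B(t,u,v,.053)[0] for u,v in zip((190,250,290,370,420,470),yl)])
if __name__=="__main__":
    shot('w11'); s=state(); print(s['joint_vel'].round(3))
    for n in('w6','w10','w11'): print(n); ev(n)
E
python3 e.py
```

```text
[ 0.001 -0.002 -0.002  0.003  0.002  0.001]
w6
152 313.5 (np.float64(24.8), np.float64(81.1))
160 313.48 (np.float64(31.7), np.float64(81.1))
168 313.4 (np.float64(38.6), np.float64(81.0))
176 313.5 (np.float64(45.7), np.float64(81.1))
184 313.24 (np.float64(52.9), np.float64(80.8))
192 311.75 (np.float64(60.2), np.float64(79.5))
200 306.83 (np.float64(67.7), np.float64(75.1))
red 208 311 312 79.1; red 209 311 313 79.5; red 210 311 313 79.5; red 211 311 313 79.5; red 212 311 313 79.5; red 213 311 313 79.5; red 214 311 313 79.5; red 215 311 313 79.5; red 216 311 313 79.5; red 217 311 313 79.5; red 218 311 314 80.0; red 219 311 314 80.0; red 220 311 315 80.5; red 221 310 315 80.0; red 222 309 316 80.0; red 223 308 317 80.0; red 224 307 318 80.0; red 225 307 319 80.4; red 226 308 318 80.4; red 227 309 316 80.0; red 228 310 315 80.0; red 229 312 314 80.4; 
[np.int64(208), np.int64(208), np.int64(208), np.int64(207), np.int64(207), np.int64(207)] [np.float64(79.9), np.float64(80.0), np.float64(80.1), np.float64(79.2), np.float64(79.3), np.float64(79.4)]
w10
152 317.86 (np.float64(27.3), n
[... 1402 characters left out ...]
6 316 318 79.5; red 207 316 318 79.5; red 208 316 318 79.5; red 209 316 318 79.5; red 210 316 318 79.5; red 211 316 318 79.5; red 212 316 318 79.5; red 213 317 318 80.0; red 214 316 318 79.5; red 215 316 318 79.5; red 216 316 319 80.0; red 217 316 320 80.4; red 218 316 320 80.4; red 219 315 321 80.4; red 220 314 322 80.4; red 221 313 323 80.4; red 222 312 324 80.4; red 223 313 323 80.4; red 224 314 322 80.4; red 225 315 321 80.4; red 226 316 320 80.4; red 227 317 319 80.4; red 228 318 318 80.4; 
[np.int64(206), np.int64(206), np.int64(205), np.int64(205), np.int64(205), np.int64(204)] [np.float64(80.1), np.float64(80.3), np.float64(79.4), np.float64(79.7), np.float64(79.9), np.float64(79.1)]
```

Run:
```python
from h import *
t=np.load('w11.npz');h=cv2.cvtColor(t['a'],cv2.COLOR_RGB2HSV);m=cv2.inRange(h,(5,110,30),(16,255,200))
for u in(80,120,160,200,240,280,310):
    x=np.where(m[100:200,u]>0)[0]+100; print(u,x[0],x[-1],B(t,u,x[0],.04),B(t,u,x[-1],.04))
```

```text
80 140 180 (np.float64(20.0), np.float64(-138.1)) (np.float64(57.9), np.float64(-146.5))
120 139 180 (np.float64(19.2), np.float64(-101.2)) (np.float64(58.0), np.float64(-108.3))
160 139 179 (np.float64(19.3), np.float64(-64.5)) (np.float64(57.2), np.float64(-70.0))
200 139 179 (np.float64(19.5), np.float64(-27.7)) (np.float64(57.4), np.float64(-31.9))
240 139 179 (np.float64(19.6), np.float64(9.0)) (np.float64(57.5), np.float64(6.2))
280 138 179 (np.float64(18.9), np.float64(45.8)) (np.float64(57.7), np.float64(44.4))
310 138 179 (np.float64(19.0), np.float64(73.3)) (np.float64(57.8), np.float64(73.0))
```

The strip lies parallel to the fence and flush against it, it butts against the stop, and the stop's face is on the mark to within about 0.4 mm. Handing in.

```bash
python3 -c "
from plant import *
print(job_done())"
```

```text
the job is handed in; nothing more can be done
None
```

The job is handed in at about 19 s: the stop's working face measured within about 0.4 mm of the red mark, and the strip lies flat against the fence with its end against the stop.

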